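Load the injector parts into their cleaning cradles

ROBOT

A 6-joint arm with a two-finger parallel gripper is mounted at the origin on a cart in front of the work surface, level with it; the furniture and walls round the work are solid. World frame = base frame: x ahead of the robot, y to its left, z up, the work surface at z = 0. Lengths are in m, angles in rad, forces in N, time in s.
With the tool pointing down it reaches from about 0.3 to 0.75 m from the base axis. Payload 8.5 kg.
Tool frame: the origin (TCP) lies midway between the tips of the shut fingers; the grasp point (between the pads) lies 19 mm behind it; z points along the fingers, y is the line along which they close (so a half turn about z gives the same grasp; the last joint's range is limited). The gripper opens to 88 mm and grips with 3 to 60 N. Pads are 18 mm wide; open, the fingers measure 123 mm over their backs; the gripper's body (75 mm by 187 mm) begins 45 mm behind the grasp point.
Start: joints at [1.021, 0.381, 1.297, -0, 1.464, -0.215], TCP at [0.181, 0.519, 0.239] pointing down, gripper open.
Joint ranges: [-3.11, 3.11], [-0.89, 2.33], [0.22, 2.48], [-1.42, 4.56], [0.17, 2.85], [-2.88, 2.88]. Speed limits (rad/s): [2.39, 2.39, 3.14, 3.14, 3.14, 3.14].

INTERFACE

Orientations are given as [roll, pitch, yaw] about the fixed x, y, z axes, in that order (R = Rz(yaw) Ry(pitch) Rx(roll)).
In Python, from bench import status, imaging, ctrl gives the robot as it stands.
- The arm moves only by the shell command python3 -m creep 'ROWS' [FORCE]. ROWS is JSON, a list of rows, each a list of 5 numbers: the finger opening in m, from 0 to 0.0881, then the shift along the world's x, y, z in m, then the turn about the world's z in rad. In form: [[claw, dx, dy, dz, turn], ...]. A call has 1 to 8 rows; each row shifts and turns the commanded pose from where the row before left it; what a row does not reach is not made up. A row lasts 1/8 s, in which the tool goes at most 62.5 mm and 10.7 degrees, less where a joint would pass 70% of its speed; a pose out of reach is approached as far as the arm can. A call is refused whole if a number of a shift passes 0.0625 or a number of a turn 0.188, either way. A call with a gripper value outside its range is refused whole. The fingers move at their own pace and stop on an object; FORCE is the grip in N (left out, the last holds). Time passes only in rows, so rows that do not move let the fingers close. It gives the time, the measured TCP pose, the force, the opening and the grip force at its end, in the units of the state.
- status.read_state(): the state, without advancing time (a new reading comes with each control period).
- imaging.camera(name): name is "side" or "top"; returns a dict with "img" (400x640x3 uint8, red, green, blue), "camera_matrix" (3x3 intrinsics, pixels), "distortion" ([k1, k2, p1, p2, k3] as OpenCV has them; the pictures are not rectified), "extrinsics" (4x4, takes a point from world to camera coordinates). Camera axes: x right, y up, looking along -z (the intrinsics and any distortion apply to the point x, -y, -z); pixel columns grow to the right and rows downward; lengths in m; the calibration is good to about 2 mm. A picture is of the moment at which its call begins. There is no depth.
- ctrl.sign_off(): hands the job in; it is judged then, once.
The state is a dict: "t": time; "qpos": joint angles; "qvel": joint speeds; "effort": joint torques, N m; "tcp_pos": TCP position; "tool_rot": TCP orientation; "contact_force": force on the tool from outside, world axes, zero at the start; "wrist_torque": the same for the moment, N m; "gripper_width": finger opening in m; "grasp_force": force on a finger pad.
Only numpy, scipy, OpenCV 4.12 (cv2) and the standard library are available. Lean on these libraries where they do the work, as an engineer would, in place of code of your own. Each camera call takes 0.05 s, during which the arm holds its last target. There are 200 camera calls.

TASK

Load the four stainless cradles for the ultrasonic bath: lay each of the two injectors and two nozzle bodies in the cradle made for its length, down on both saddles between the guard and the end stop, with its thin nozzle tip towards the tall tip guard. Lay them down, do not drop them.

Things in the scene. Friction and masses are not known exactly. Their poses are not given: they have to be found in the camera images.
- long_injector: complete fuel injector, the longest of the four parts, steel with a black connector end, 172 mm long, lying on the bench; 28 mm across at its thickest, grips as about 19 mm wide and 25 mm high; under 0.4 kg, grip it across the middle. Origin: underside, middle of its length; y runs along it, its thin nozzle tip points to +y, its thick end to -y; z up.
- long_injector_guard (a point): steel cradle, 188 x 46 mm, fixed, for the long injector. Point: centre foot of the tall tip guard's inner face, at bench height; y points out through the guard, low end stop 182 mm off at -y, z up. Guard 38, stop 22 mm high. Two white saddles 110 mm apart carry the part 12 mm above the bench, cheeks flare up to 29 mm; open between them. Seated, the part's origin is 91 mm along -y.
- short_injector: complete fuel injector, the second longest of the four parts, steel with a black connector end, 137 mm long, lying on the bench; 28 mm across at its thickest, grips as about 19 mm wide and 25 mm high; under 0.4 kg, grip it across the middle. Origin: underside, middle of its length; y runs along it, its thin nozzle tip points to +y, its thick end to -y; z up.
- short_injector_guard (a point): steel cradle, 153 x 46 mm, fixed, for the short injector. Point: centre foot of the tall tip guard's inner face, at bench height; y points out through the guard, low end stop 147 mm off at -y, z up. Guard 38, stop 22 mm high. Two white saddles 84 mm apart carry the part 12 mm above the bench, cheeks flare up to 29 mm; open between them. Seated, the part's origin is 74 mm along -y.
- large_nozzle: bare steel nozzle body without black end, the third longest of the four parts, 80 mm long, lying on the bench; 25 mm across at its thickest, grips as about 19 mm wide and 25 mm high; under 0.4 kg, grip it across the middle. Origin: underside, middle of its length; y runs along it, its thin nozzle tip points to +y, its thick end to -y; z up.
- large_nozzle_guard (a point): steel cradle, 96 x 46 mm, fixed, for the large nozzle. Point: centre foot of the tall tip guard's inner face, at bench height; y points out through the guard, low end stop 90 mm off at -y, z up. Guard 38, stop 22 mm high. Two white saddles 52 mm apart carry the part 12 mm above the bench, cheeks flare up to 29 mm; open between them. Seated, the part's origin is 45 mm along -y.
- small_nozzle: bare steel nozzle body without black end, the shortest of the four parts, its tip a short narrow stub, 50 mm long, lying on the bench; 25 mm across at its thickest, grips as about 19 mm wide and 25 mm high; under 0.4 kg, grip it across the middle. Origin: underside, middle of its length; y runs along it, its thin nozzle tip points to +y, its thick end to -y; z up.
- small_nozzle_guard (a point): steel cradle, 66 x 46 mm, fixed, for the small nozzle. Point: centre foot of the tall tip guard's inner face, at bench height; y points out through the guard, low end stop 60 mm off at -y, z up. Guard 38, stop 22 mm high. Two white saddles 38 mm apart carry the part 12 mm above the bench, cheeks flare up to 29 mm; open between them. Seated, the part's origin is 30 mm along -y.
Things that resemble listed ones, but are neither listed nor needed, are in the scene too. Leave any black look-alike of the part that bears small_nozzle_guard alone. Leave any pink look-alike of the large_nozzle alone.

How it is judged:
By the outcome, as a careful person would: the job done as asked, in the order asked, and still so for the second after the job is handed in, with the robot touching nothing.
It also fails if it takes over 102 s, if anything falls off the work surface, if the arm or the gripper's body presses on something with over 40 N, if the wrist force passes 120 N, or if a joint passes its speed limit or range.

## Working session

There is one attempt and no reset: what is moved stays moved. The work goes in short steps, Python scripts to look and compute and a shell command to move; the robot and the scene stay as the last step left them, time stands still between calls to the robot, and variables do not carry over. Pictures are saved under pics/ and viewed, at most 14 in all, crops included, and the job is handed in when it is done.

```bash
mkdir -p pics; cat > h.py <<'E'
import numpy as np, cv2
from bench import status, imaging, ctrl
def grab(n):
    c=imaging.camera(n); return c
def ray(c,u,v):
    K=np.array(c["camera_matrix"],float);d=np.array(c["distortion"],float)
    p=cv2.undistortPoints(np.array([[[u,v]]],float),K,d)[0,0]
    E=np.array(c["extrinsics"]);R,t=E[:3,:3],E[:3,3]
    return -R.T@t, R.T@np.array([p[0],-p[1],-1.])
def atz(c,u,v,z):
    o,d=ray(c,u,v); return o+d*(z-o[2])/d[2]
def proj(c,P):
    E=np.array(c["extrinsics"]);q=E[:3,:3]@np.array(P,float)+E[:3,3]
    q=q*[1,-1,-1]
    return cv2.projectPoints(q[None],np.zeros(3),np.zeros(3),np.array(c["camera_matrix"],float),np.array(c["distortion"],float))[0].ravel()
def tri(c1,p1,c2,p2):
    o1,d1=ray(c1,*p1);o2,d2=ray(c2,*p2)
    s=np.linalg.lstsq(np.c_[d1,-d2],o2-o1,rcond=None)[0]
    a,b=o1+s[0]*d1,o2+s[1]*d2
    return (a+b)/2,np.linalg.norm(a-b)
E
python3 - <<'E'
from h import *
import pickle
for n in("top","side"):
    c=grab(n);pickle.dump(c,open(n+"0.pkl","wb"))
    cv2.imwrite(f"pics/{n}0.png",cv2.resize(c["img"][:,:,::-1],(800,500),interpolation=cv2.INTER_CUBIC))
    print(n,ray(c,320,200),np.array(c["camera_matrix"])[0,0])
print(status.read_state())
E
```

```text
top (array([0.39222147, 0.05466046, 1.45426595]), array([ 0.08165463,  0.01831934, -0.99653829])) 485.71107991790313
side (array([ 0.07281927, -0.59351774,  1.00722998]), array([ 0.35624478,  0.53395547, -0.76686992])) 439.8172634700513
{'t': 0.1, 'qpos': array([ 1.02066036e+00,  3.81108795e-01,  1.29812349e+00,  6.69077114e-06,
        1.46358510e+00, -2.15290073e-01]), 'qvel': array([-0.00077348, -0.0009036 , -0.00353963, -0.00061744,  0.00063851,
        0.00015977]), 'effort': array([ 3.04978210e-03, -4.38650930e+01, -2.24911326e+01,  7.13983085e-02,
        3.42579593e-02, -7.46568571e-05]), 'tcp_pos': array([0.18061228, 0.51924941, 0.23823089]), 'tool_rot': array([-3.14039762e+00, -2.68136556e-04,  2.80674588e+00]), 'contact_force': array([-0.2433536 ,  0.00238423, -0.42743065]), 'wrist_torque': array([-0.00137497,  0.02195027,  0.02633163]), 'grasp_force': 0.0, 'gripper_width': 0.08787939312016829}
```

View pics/top0.png

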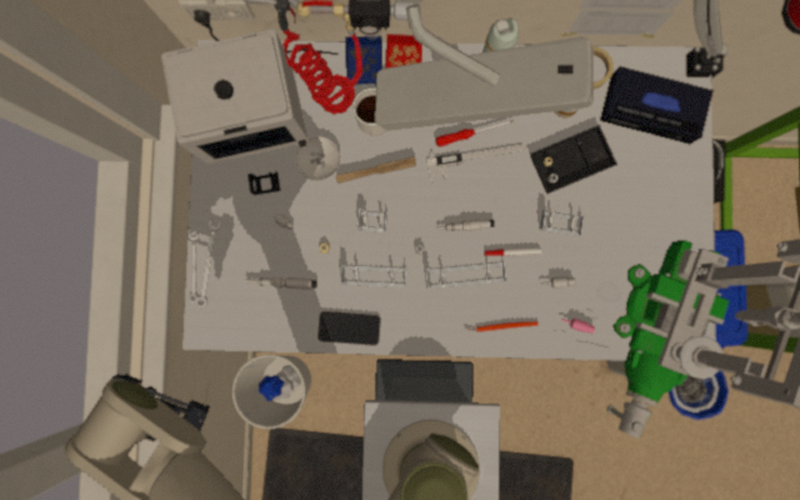

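View pics/side0.png

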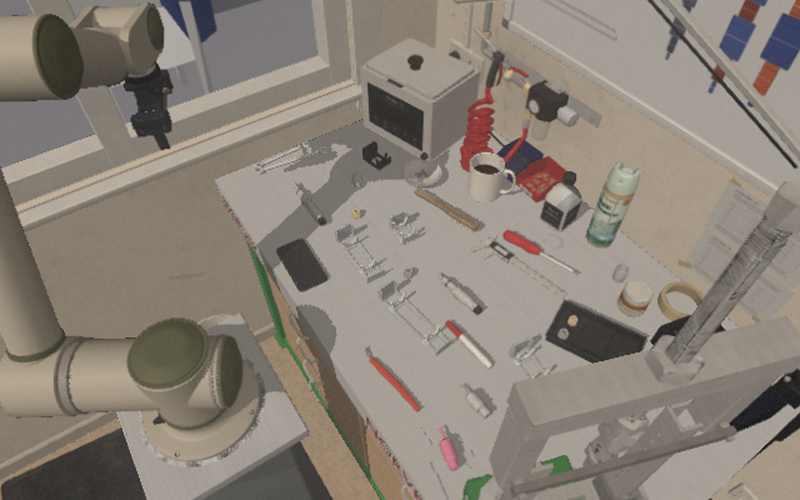

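The top view shows the long injector at about (282,282), the short injector at (467,223), a nozzle at (556,282), a dark small part at (285,222), and cradles at (372,270), (465,270), (372,215) and (560,218). There is a pink decoy at (578,323) and a black one at (264,183). I'll enlarge the view.

```bash
python3 - <<'E'
from h import *
import pickle
t=pickle.load(open("top0.pkl","rb"));s=pickle.load(open("side0.pkl","rb"))
print([atz(t,*p,0.0).round(3) for p in((150,150),(570,150),(570,280),(150,280))])
def crop(c,x0,y0,w,h,k,n):
    i=cv2.resize(c["img"][y0:y0+h,x0:x0+w,::-1],None,fx=k,fy=k,interpolation=cv2.INTER_CUBIC)
    i=cv2.convertScaleAbs(i,alpha=1.2,beta=10)
    for x in range((x0+19)//20*20,x0+w,20): cv2.line(i,((x-x0)*k,0),((x-x0)*k,6),(0,0,255),1);cv2.putText(i,str(x),((x-x0)*k,16),0,.35,(0,0,255))
    for y in range((y0+19)//20*20,y0+h,20): cv2.line(i,(0,(y-y0)*k),(6,(y-y0)*k),(0,0,255),1);cv2.putText(i,str(y),(8,(y-y0)*k+4),0,.35,(0,0,255))
    cv2.imwrite("pics/"+n,i)
crop(t,190,150,160,90,5,"tA.png");crop(t,330,150,160,90,5,"tB.png")
crop(s,230,140,160,115,5,"sA.png");crop(s,300,210,160,115,5,"sB.png")
E
```

```text
[array([0.653, 0.604, 0.   ]), array([ 0.679, -0.666,  0.   ]), array([ 0.292, -0.661,  0.   ]), array([0.26 , 0.584, 0.   ])]
```

View pics/tA.png

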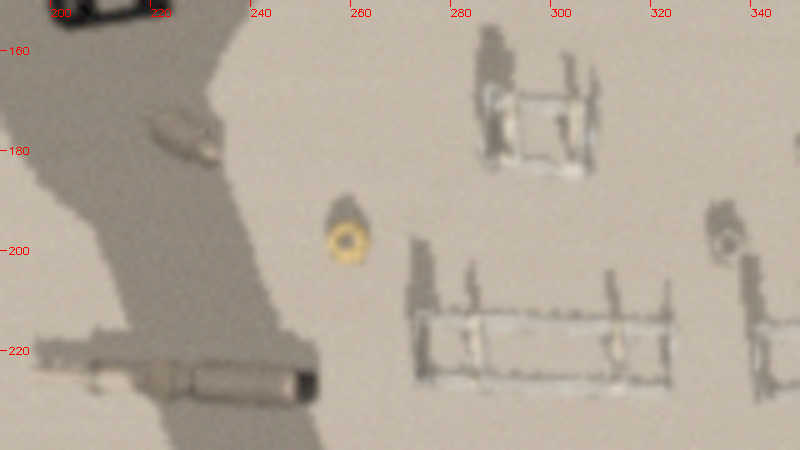

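View pics/tB.png

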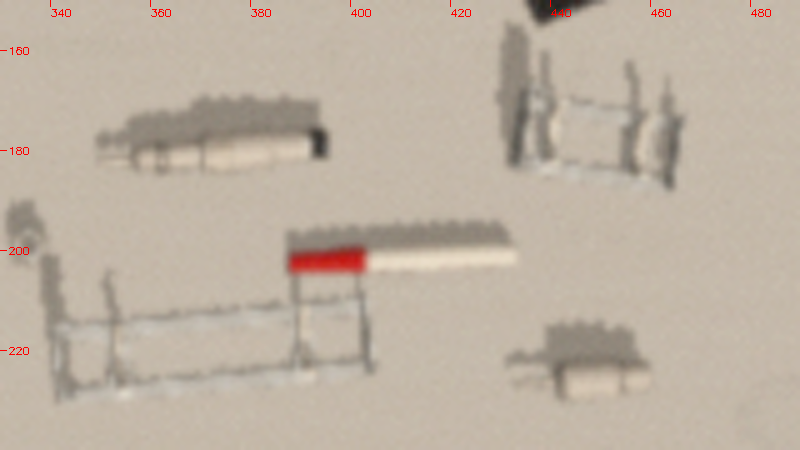

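View pics/sA.png

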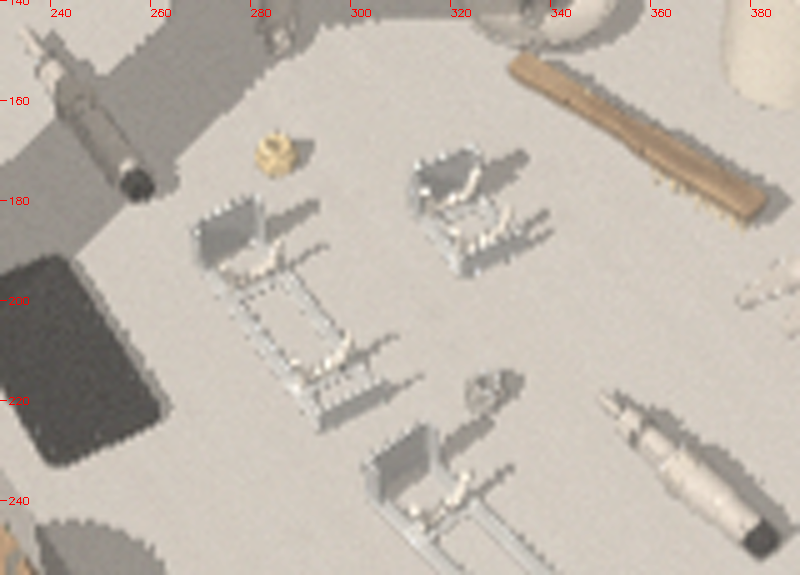

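View pics/sB.png

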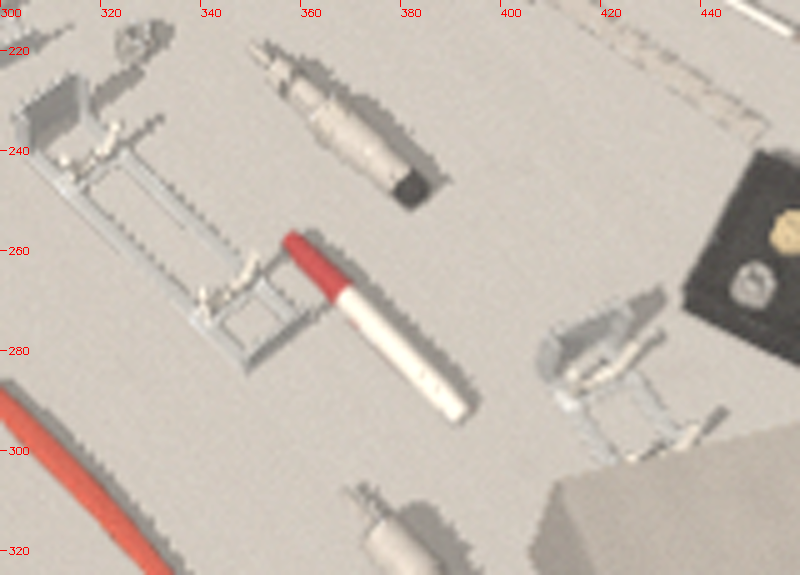

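The enlarged crops settle the directions:
- All four guards face left (+y).
- The long injector (196–253, 223–227), short injector (349–395, 181–178) and large nozzle (431–460, 224–226) all have their tips to the left.
- The small nozzle at (226,177) lies in shadow with its direction unclear.
- A pen lies near the long cradle's stop.

Next I'll fit the poses from clicked points in both views and overlay the result.

```bash
cat > fit.py <<'E'
from h import *
import pickle
from scipy.optimize import least_squares
t=pickle.load(open("top0.pkl","rb"));s=pickle.load(open("side0.pkl","rb"))
def T(p,m):
    c,S=np.cos(p[2]),np.sin(p[2]); return np.array([p[0]+c*m[0]-S*m[1],p[1]+S*m[0]+c*m[1],m[2]])
# corner names: G=guard top, S=stop; F far(+x) N near(-x)
def cm(L):
    return dict(GF=(.023,.003,.038),GN=(-.023,.003,.038),SF=(.023,-L-.003,.0),SN=(-.023,-L-.003,0),
      TF=(.023,-L-.003,.022),TN=(-.023,-L-.003,.022),BN=(-.023,.003,0),BF=(.023,.003,0))
L=dict(long=.182,short=.147,large=.090,small=.060)
C=dict(
 short=[(t,'GF',272.6,213),(t,'GN',273,226.6),(t,'SF',324.4,214),(t,'SN',324,228),(s,'GN',268.2,185),(s,'GF',281.6,179),(s,'SN',294,226)],
 long=[(t,'GF',341.4,214.4),(t,'GN',341.6,230),(t,'SN',404.4,224.5),(t,'SF',402.6,210),(s,'GN',303.5,233),(s,'GF',316.2,225),(s,'SN',349.6,284.4)],
 small=[(t,'GF',287.4,168),(t,'GN',286.6,182.6),(t,'SF',308.4,169.6),(t,'SN',308,185),(s,'GN',312.6,172.6),(s,'GF',325.6,169.6),(s,'SN',322.6,195)],
 large=[(t,'GF',436,168),(t,'GN',432.4,183),(t,'SF',466,173),(t,'SN',464,187.4),(s,'GN',408,279),(s,'BN',410,287)])
P={}
for k,v in C.items():
    M=cm(L[k]);c0=atz(t,v[0][2],v[0][3]+7,0)
    f=lambda p:np.concatenate([proj(c,T(p,M[n]))-[u,w] for c,n,u,w in v])
    r=least_squares(f,[c0[0],c0[1],0],loss='soft_l1',x_scale=[.1,.1,.1]);P[k]=r.x
    o={'long':.091,'short':.074,'large':.045,'small':.030}[k]
    print(k,r.x.round(4),'seat',T(r.x,(0,-o,0)).round(4));print(r.fun.reshape(-1,2).round(1).tolist())
parts=dict(long=((196,223.4),(253.6,226.9)),short=((349,181.5),(395.6,178.6)),large=((431.4,224.3),(460.4,225.8)))
# side views of the same: tip, butt
sp=dict(long=((234.5,147),(257,177)),short=((350.5,219.5),(381.5,248)))
for k,(a,b) in parts.items():
    A,B=atz(t,*a,.013),atz(t,*b,.013);d=A-B
    print(k,'mid',((A+B)/2).round(4),'len',np.linalg.norm(d).round(4),'yaw',np.arctan2(-d[0],d[1]).round(3))
    if k in sp: print('  tri',[tri(t,q,s,w) for q,w in zip((a,b),sp[k])])
pickle.dump(P,open('P.pkl','wb'))
# overlay
def panel(c,x0,y0,w,h,K):
    i=cv2.resize(c["img"][y0:y0+h,x0:x0+w,::-1],None,fx=K,fy=K,interpolation=cv2.INTER_CUBIC)
    for k in P:
        M=cm(L[k]);q={n:tuple(int(z) for z in (proj(c,T(P[k],m))-[x0-.5,y0-.5])*K) for n,m in M.items()}
        for e in('GF GN','GN BN','GF BF','BF BN','BN SN','BF SF','SF SN','TF TN','SF TF','SN TN'):
            a,b=e.split();cv2.line(i,q[a],q[b],(0,0,255),1)
    return i
a=panel(t,270,155,200,80,4);b=panel(s,260,160,200,75*2-10,4)[:560]
b=cv2.resize(panel(s,255,165,180,140,3),(540,420)) if 0 else panel(s,262,165,200,70,4)
cv2.imwrite("pics/ov.png",np.vstack([a[:300],b]))
small=[cv2.resize(t["img"][165:190,212:242,::-1],(400,333),interpolation=cv2.INTER_CUBIC),cv2.resize(s["img"][132:157,270:300,::-1],(400,333),interpolation=cv2.INTER_CUBIC)]
cv2.imwrite("pics/sm.png",cv2.convertScaleAbs(np.hstack(small),alpha=1.5))
E
python3 fit.py
```

```text
short [ 0.4497  0.2153 -0.01  ] seat [0.449  0.1413 0.    ]
[[0.2, -2.0], [-0.9, 0.2], [0.7, -0.5], [0.6, 0.8], [-0.9, -0.5], [-0.9, -0.8], [0.5, 0.8]]
long [0.445  0.0131 0.1155] seat [ 0.4555 -0.0773  0.    ]
[[-0.5, -0.0], [0.8, 0.1], [0.4, 0.1], [0.6, -0.8], [-0.6, -1.1], [-0.3, -1.9], [-0.1, 1.4]]
small [ 0.5827  0.1782 -0.0565] seat [0.581  0.1482 0.    ]
[[-0.3, -1.8], [-0.8, -0.9], [1.5, 0.2], [0.7, -0.1], [-1.1, 0.9], [-1.1, -1.7], [0.0, 0.9]]
large [ 0.5871 -0.2593 -0.0686] seat [ 0.584  -0.3042  0.    ]
[[0.4, -0.1], [2.8, 0.4], [-0.4, -0.4], [0.5, 0.4], [0.5, -0.6], [-3.7, -1.2]]
long mid [0.4288 0.363  0.013 ] len 0.1728 yaw -0.037
  tri [(array([0.43124902, 0.45165511, 0.00628891]), np.float64(0.0020787964678741938)), (array([0.4236475 , 0.27624426, 0.02134067]), np.float64(0.0039872229499221075))]
short mid [ 0.5735 -0.0733  0.013 ] len 0.139 yaw 0.084
  tri [(array([ 0.56929141, -0.00477655,  0.00536838]), np.float64(0.0017564632323260096)), (array([ 0.57589226, -0.13980479,  0.02234252]), np.float64(0.005145295623103603))]
large mid [ 0.4444 -0.2923  0.013 ] len 0.0853 yaw -0.029
```

View pics/ov.png

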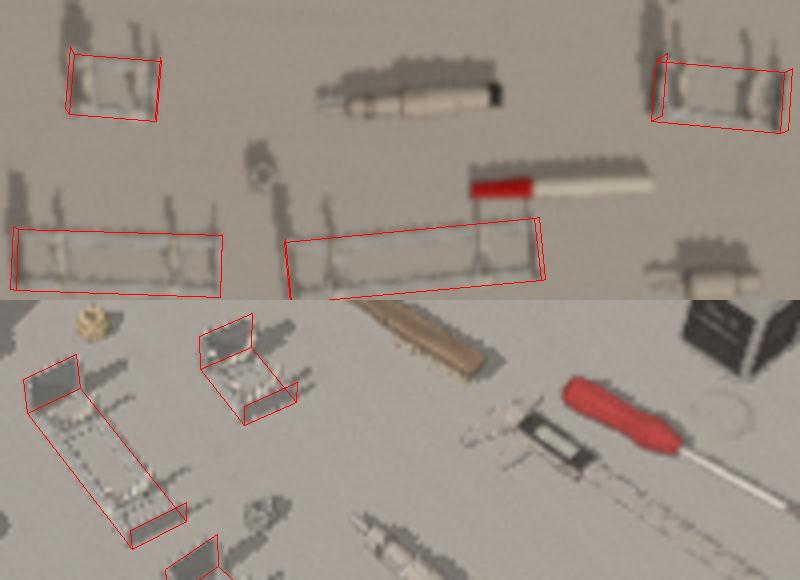

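Overlay fits well for the short, small and long cradles; the large cradle at the right needs a better corner assignment, because its left edge in the top view is the guard's foot. I'll refit that one and move over the long injector.

```bash
sed -i "s/large=\[.*/large=[(t,'BF',434.5,168.5),(t,'BN',432.2,183.5),(t,'TF',466.5,173.5),(t,'SN',464,187.8),(s,'GN',408,279),(s,'BN',410,287)])/" fit.py; python3 fit.py | grep -A1 large
python3 -m creep '[[0.06,0.03,-0.02,-0.014,-0.16],[0.06,0.031,-0.02,-0.014,-0.16],[0.06,0.031,-0.02,-0.014,-0.16],[0.06,0.031,-0.02,-0.014,-0.16],[0.06,0.031,-0.019,-0.014,-0.16],[0.06,0.031,-0.019,-0.014,-0.16],[0.06,0.031,-0.019,-0.014,-0.16],[0.06,0.031,-0.019,-0.014,-0.154]]' 30
python3 -m creep '[[0.06,0,0,0,0],[0.06,0,0,0,0]]'
python3 - <<'E'
from h import *
import pickle
out=[]
for n in("top","side"):
    c=grab(n);pickle.dump(c,open(n+"1.pkl","wb"))
t=pickle.load(open("top1.pkl","rb"));s=pickle.load(open("side1.pkl","rb"))
f=lambda c,x,y,w,h,W,H:cv2.resize(c["img"][y:y+h,x:x+w,::-1],(W,H),interpolation=cv2.INTER_CUBIC)
a=np.hstack([f(t,210,160,40,30,400,300),f(s,265,128,40,30,400,300)]);b=np.hstack([f(t,420,160,60,45,400,300),f(s,350,300,60,45,400,300)])
cv2.imwrite("pics/c1.png",cv2.convertScaleAbs(np.vstack([a,b]),alpha=1.25))
E
```

```text
large [ 0.5892 -0.2605 -0.1155] seat [ 0.584  -0.3052  0.    ]
[[-0.1, 0.5], [0.3, 0.6], [1.8, -1.1], [0.4, 0.7], [1.3, -1.0], [-3.0, -1.6]]
--
large mid [ 0.4444 -0.2923  0.013 ] len 0.0853 yaw -0.029
t: 1.1
tcp_pos: [0.4285, 0.3627, 0.126]
tool_rot: [-3.141, 0.0, 1.528]
contact_force: [0.0, 0.7, 0.6]
gripper_width: 0.0599
grasp_force: 0.0
t: 1.35
tcp_pos: [0.4272, 0.3637, 0.1268]
tool_rot: [-3.141, 0.0, 1.534]
contact_force: [0.4, -0.2, -1.3]
gripper_width: 0.0602
grasp_force: 0.0
```

View pics/c1.png

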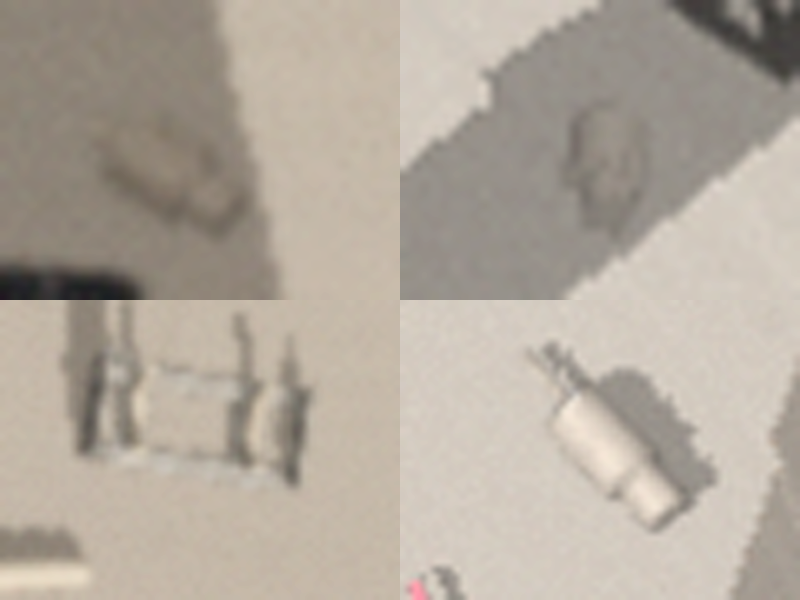

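The long injector target is good. The small nozzle's narrower end appears to be at the lower right, towards −y; I'll check that later when it is out of the shadow. Now I'll descend and grip the long injector.

```bash
python3 -m creep '[[0.06,0.001,0,-0.04,0],[0.06,0,0,-0.04,0],[0.06,0,0,-0.025,0],[0.06,0,0,-0.012,0],[0.06,0,0,-0.006,0],[0.06,0,0,0,0]]' 30
python3 -m creep '[[0.01,0,0,0,0],[0.01,0,0,0,0],[0.01,0,0,0,0],[0.01,0,0,0,0],[0.01,0,0,0,0],[0.01,0,0,0,0],[0.01,0,0,0,0]]' 30
```

```text
t: 2.2
tcp_pos: [0.4288, 0.3637, 0.0043]
tool_rot: [3.141, -0.0, 1.533]
contact_force: [-0.3, -0.3, 0.3]
gripper_width: 0.0598
grasp_force: 0.0
t: 3.08
tcp_pos: [0.4281, 0.3634, 0.0038]
tool_rot: [-3.14, 0.0, 1.533]
contact_force: [-6.0, -0.2, 5.4]
gripper_width: 0.019
grasp_force: 30.0
```

```bash
python3 -m creep '[[0.01,0,0,0.02,0],[0.01,0,0,0.04,0],[0.01,0,0,0.04,0],[0.01,0,0,0,0]]'
python3 -m creep '[[0.01,0.003,-0.03,0,0.019],[0.01,0.003,-0.055,0,0.019],[0.01,0.004,-0.06,0,0.019],[0.01,0.004,-0.06,0,0.019],[0.01,0.004,-0.06,0,0.019],[0.01,0.003,-0.06,0,0.02],[0.01,0.003,-0.06,0,0.019],[0.01,0.003,-0.055,0,0.019]]'
python3 -m creep '[[0.01,0,0,-0.02,0],[0.01,0,0,-0.015,0],[0.01,0,0,0,0]]'
python3 - <<'E'
from h import *
import pickle
for n in("top","side"): pickle.dump(grab(n),open(n+"2.pkl","wb"))
t=pickle.load(open("top2.pkl","rb"));s=pickle.load(open("side2.pkl","rb"))
f=lambda c,x,y,w,h,W,H:cv2.resize(c["img"][y:y+h,x:x+w,::-1],(W,H),interpolation=cv2.INTER_CUBIC)
b=f(s,285,205,100,75,800,600); 
m=cv2.convertScaleAbs(f(t,210,160,30,24,250,200),alpha=1.3); b[:200,550:]=m; m=cv2.convertScaleAbs(f(s,270,128,30,24,250,200),alpha=1.3); b[205:405,550:]=m
cv2.imwrite("pics/c2.png",b)
E
```

```text
t: 3.58
tcp_pos: [0.4301, 0.364, 0.1059]
tool_rot: [3.136, -0.003, 1.533]
contact_force: [0.1, -0.3, -3.3]
gripper_width: 0.0187
grasp_force: 30.0
t: 4.58
tcp_pos: [0.4551, -0.0787, 0.1023]
tool_rot: [-3.14, -0.001, 1.686]
contact_force: [1.2, -0.5, -2.4]
gripper_width: 0.0188
grasp_force: 30.0
t: 4.95
tcp_pos: [0.4547, -0.0764, 0.0669]
tool_rot: [-3.138, -0.002, 1.685]
contact_force: [-0.6, 0.1, -2.9]
gripper_width: 0.0184
grasp_force: 30.0
```

View pics/c2.png

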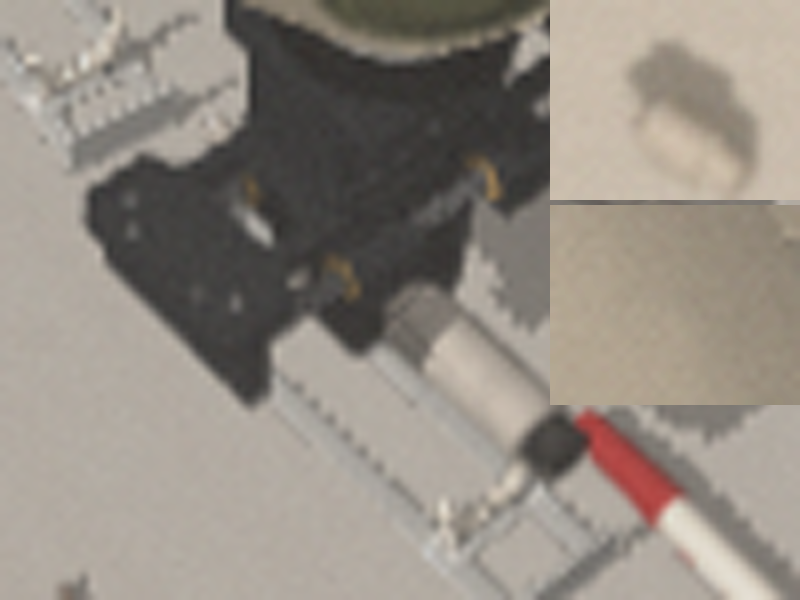

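The part sits above the long cradle, with its black end at about (354.4,260.6) in the side view. I'll check that this agrees with prediction.

```bash
python3 - <<'E'
from h import *
import pickle
s=pickle.load(open("side2.pkl","rb"));t=pickle.load(open("top0.pkl","rb"))
for z in(.072,.077,.082):print(proj(s,(.4646,-.1618,z)))
# saddle mid of each cradle from the top (saddle rows/cols read by eye), z .012
for k,p in dict(long=(371.2,219.3),short=(298.3,220.5),small=(297.3,176.4),large=(448.6,178.75)).items():print(k,atz(t,*p,.01).round(4))
E
```

```text
[355.10830146 263.84436896]
[355.22942411 262.76968879]
[355.35139543 261.687283  ]
long [ 0.4565 -0.0722  0.01  ]
short [0.4479 0.1444 0.01  ]
small [0.58   0.1509 0.01  ]
large [ 0.5827 -0.3004  0.01  ]
```

```bash
python3 -m creep '[[0.01,0,-0.001,-0.02,0],[0.01,0,0,-0.012,0],[0.01,0,0,-0.006,0],[0.01,0,0,-0.004,0],[0.01,0,0,0,0]]'
python3 -m creep '[[0.01,0,0,-0.003,0],[0.01,0,0,-0.002,0],[0.01,0,0,-0.002,0],[0.01,0,0,0,0]]'
```

```text
t: 5.68
tcp_pos: [0.4558, -0.0775, 0.0268]
tool_rot: [3.142, 0.0, 1.686]
contact_force: [-0.6, 0.4, -3.1]
gripper_width: 0.0188
grasp_force: 30.0
t: 6.18
tcp_pos: [0.4557, -0.0775, 0.0196]
tool_rot: [-3.141, -0.0, 1.686]
contact_force: [0.1, -0.0, -3.5]
gripper_width: 0.0187
grasp_force: 30.0
```

```bash
python3 -m creep '[[0.01,0,0,-0.002,0],[0.01,0,0,-0.001,0],[0.01,0,0,0,0]]'
python3 -m creep '[[0.01,0,0,-0.0015,0],[0.01,0,0,0,0]]'
```

```text
t: 6.55
tcp_pos: [0.4555, -0.0775, 0.0167]
tool_rot: [-3.141, -0.0, 1.686]
contact_force: [-2.0, -0.5, -2.2]
gripper_width: 0.0187
grasp_force: 30.0
t: 6.8
tcp_pos: [0.4555, -0.0775, 0.0158]
tool_rot: [-3.141, 0.0, 1.686]
contact_force: [-4.2, -0.4, 7.5]
gripper_width: 0.0186
grasp_force: 30.0
```

```bash
python3 -m creep '[[0.03,0,0,0,0],[0.034,0,0,0,0],[0.034,0,0,0,0]]'
python3 -m creep '[[0.034,0,0,0.03,0],[0.034,0,0,0.04,0],[0.05,0.03,0,0.03,-0.01],[0.06,0.045,0.002,0,-0.011],[0.06,0.043,0.002,0,-0.01],[0.06,0,0,0,0],[0.06,0,0,0,0]]'
python3 - <<'E'
from h import *
import pickle
for n in("top","side"): pickle.dump(grab(n),open(n+"3.pkl","wb"))
t=pickle.load(open("top3.pkl","rb"));s=pickle.load(open("side3.pkl","rb"))
f=lambda c,x,y,w,h,W,H:cv2.resize(c["img"][y:y+h,x:x+w,::-1],(W,H),interpolation=cv2.INTER_CUBIC)
a=np.hstack([f(s,295,215,80,80,400,400),f(t,335,200,80,80,400,400)])
b=np.hstack([f(t,212,162,30,15,400,200),f(s,268,131,40,20,400,200)])
cv2.imwrite("pics/c3.png",np.vstack([a,b]))
E
```

```text
t: 7.18
tcp_pos: [0.4559, -0.0776, 0.0152]
tool_rot: [3.141, 0.0, 1.686]
contact_force: [0.2, 0.3, 0.7]
gripper_width: 0.0342
grasp_force: 0.0
t: 8.05
tcp_pos: [0.5729, -0.0734, 0.1148]
tool_rot: [-3.14, -0.001, 1.655]
contact_force: [0.1, -0.3, 0.5]
gripper_width: 0.06
grasp_force: 0.0
```

View pics/c3.png

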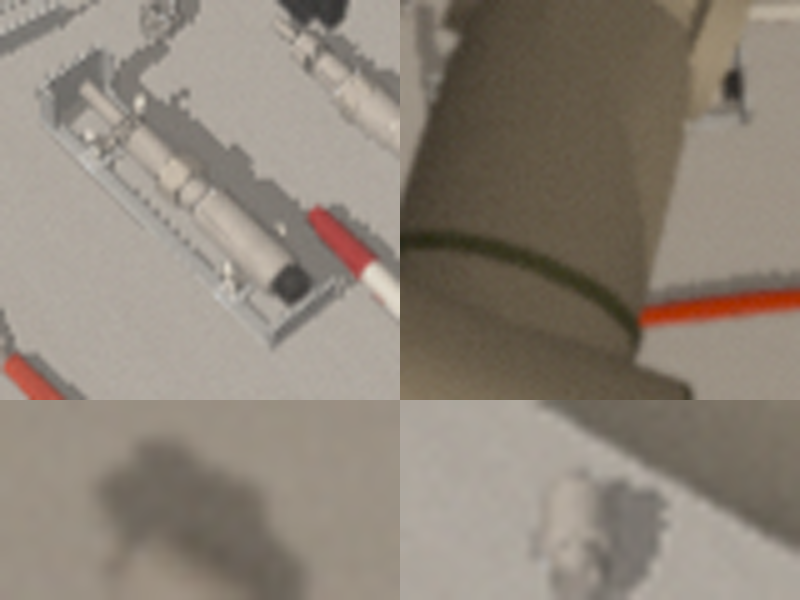

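The long injector is seated between guard and stop, in both saddles. Now I'll grip the short one.

```bash
python3 -m creep '[[0.06,0,0,-0.04,0],[0.06,0,0,-0.04,0],[0.06,0,0,-0.02,0],[0.06,0,0,-0.008,0],[0.06,0,0,-0.003,0],[0.06,0,0,0,0]]' 30
python3 -m creep '[[0.01,0,0,0,0],[0.01,0,0,0,0],[0.01,0,0,0,0],[0.01,0,0,0,0],[0.01,0,0,0,0],[0.01,0,0,0,0],[0.01,0,0,0,0]]' 30
```

```text
t: 8.9
tcp_pos: [0.5739, -0.0737, 0.005]
tool_rot: [3.141, 0.0, 1.655]
contact_force: [0.2, 0.6, 0.5]
gripper_width: 0.0597
grasp_force: 0.0
t: 9.78
tcp_pos: [0.5734, -0.0735, 0.0043]
tool_rot: [-3.141, -0.0, 1.655]
contact_force: [-4.1, -0.2, 2.9]
gripper_width: 0.0183
grasp_force: 29.9
```

```bash
python3 -m creep '[[0.01,0,0,0.02,0],[0.01,0,0,0.04,0],[0.01,0,0,0.04,0],[0.01,-0.02,0.035,0,-0.02],[0.01,-0.035,0.06,0,-0.025],[0.01,-0.035,0.06,0,-0.025],[0.01,-0.035,0.06,0,-0.024],[0.01,0,0,0,0]]'
python3 -m creep '[[0.01,0,0,-0.04,0],[0.01,0,0,-0.02,0],[0.01,0,0,-0.01,0],[0.01,0,0,-0.006,0],[0.01,0,0,0,0]]'
```

```text
t: 10.78
tcp_pos: [0.457, 0.1264, 0.1041]
tool_rot: [-3.14, -0.001, 1.565]
contact_force: [0.5, -0.2, -1.9]
gripper_width: 0.0186
grasp_force: 29.9
t: 11.4
tcp_pos: [0.4597, 0.123, 0.0305]
tool_rot: [3.14, 0.0, 1.561]
contact_force: [-10.0, -1.7, 28.8]
gripper_width: 0.0187
grasp_force: 29.9
```

Those rows were capped at 62.5 mm combined, so the move fell short and the part touched the cradle. I'll lift and correct.

```bash
python3 -m creep '[[0.01,0,0,0.03,0],[0.01,0,0,0.04,0],[0.01,0,0,0,0],[0.01,-0.011,0.019,0,0],[0.01,0,0,0,0]]'
python3 - <<'E'
from h import *
import pickle
for n in("top","side"): pickle.dump(grab(n),open(n+"4.pkl","wb"))
t=pickle.load(open("top4.pkl","rb"));s=pickle.load(open("side4.pkl","rb"))
f=lambda c,x,y,w,h,W,H:cv2.resize(c["img"][y:y+h,x:x+w,::-1],(W,H),interpolation=cv2.INTER_CUBIC)
a=np.hstack([f(s,240,155,100,75,400,300),f(t,260,190,80,60,400,300)])
b=np.hstack([f(t,208,162,40,30,400,300),f(s,262,126,40,30,400,300)])
cv2.imwrite("pics/c4.png",np.vstack([a,b]))
E
```

```text
t: 12.02
tcp_pos: [0.4475, 0.1428, 0.0973]
tool_rot: [-3.14, 0.0, 1.562]
contact_force: [0.1, 0.2, -2.0]
gripper_width: 0.0184
grasp_force: 29.9
```

View pics/c4.png

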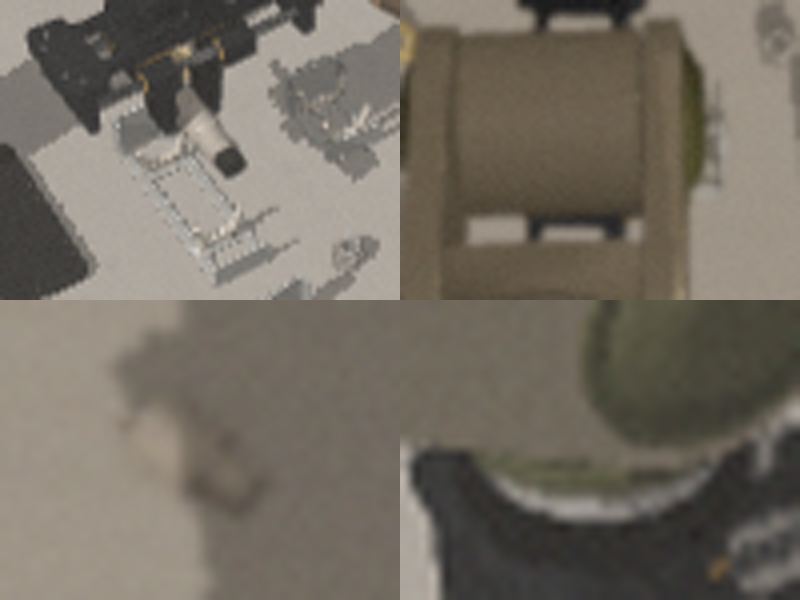

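The short injector is held above its cradle, with its black end at about (297.5,195.7) in the side view. I'll check the hold against prediction.

```bash
python3 - <<'E'
from h import *
import pickle
s=pickle.load(open("side4.pkl","rb"))
for d in(.0665,.0685,.0725):print(d,[proj(s,(.4470,.1428-d,z)).round(1) for z in(.100,.106,.112)])
E
```

```text
0.0665 [array([297.6, 198.5]), array([297.5, 197.1]), array([297.4, 195.6])]
0.0685 [array([298., 199.]), array([297.9, 197.5]), array([297.8, 196.1])]
0.0725 [array([298.8, 199.9]), array([298.7, 198.5]), array([298.6, 197. ])]
```

```bash
python3 -m creep '[[0.01,0,-0.001,-0.035,0],[0.01,0,0,-0.02,0],[0.01,0,0,-0.01,0],[0.01,0,0,-0.004,0],[0.01,0,0,0,0]]'
python3 -m creep '[[0.01,0,0,-0.004,0],[0.01,0,0,-0.003,0],[0.01,0,0,-0.002,0],[0.01,0,0,0,0]]'
```

```text
t: 12.75
tcp_pos: [0.4485, 0.1413, 0.0295]
tool_rot: [3.141, -0.0, 1.561]
contact_force: [-0.4, 0.5, -2.5]
gripper_width: 0.0182
grasp_force: 29.9
t: 13.25
tcp_pos: [0.4482, 0.1414, 0.0202]
tool_rot: [-3.141, 0.0, 1.561]
contact_force: [-1.3, -0.4, -2.5]
gripper_width: 0.0186
grasp_force: 29.9
```

```bash
python3 -m creep '[[0.01,0,0,-0.002,0],[0.01,0,0,-0.0015,0],[0.01,0,0,0,0]]'
python3 -m creep '[[0.01,0,0,-0.001,0],[0.01,0,0,0,0]]'
```

```text
t: 13.62
tcp_pos: [0.4481, 0.1414, 0.0166]
tool_rot: [-3.141, 0.0, 1.561]
contact_force: [-0.3, 1.2, -2.2]
gripper_width: 0.0188
grasp_force: 29.9
t: 13.88
tcp_pos: [0.448, 0.1414, 0.0157]
tool_rot: [-3.141, 0.0, 1.561]
contact_force: [-0.9, 0.5, -2.0]
gripper_width: 0.0186
grasp_force: 29.9
```

```bash
python3 -m creep '[[0.01,0,0,-0.001,0],[0.01,0,0,0,0]]'
python3 -m creep '[[0.01,0,0,-0.001,0],[0.01,0,0,0,0]]'
```

```text
t: 14.12
tcp_pos: [0.4479, 0.1414, 0.0147]
tool_rot: [-3.141, 0.0, 1.561]
contact_force: [-2.4, 0.4, 0.0]
gripper_width: 0.0182
grasp_force: 29.9
t: 14.38
tcp_pos: [0.448, 0.1414, 0.0143]
tool_rot: [-3.141, 0.0, 1.561]
contact_force: [-5.5, 0.3, 10.6]
gripper_width: 0.0187
grasp_force: 29.9
```

```bash
python3 -m creep '[[0.026,0,0,0,0],[0.034,0,0,0,0],[0.034,0,0,0,0],[0.034,0,0,0.03,0],[0.034,0,0,0.04,0],[0.034,0,0,0.035,0]]'
python3 -m creep '[[0.06,0,-0.04,0,-0.01],[0.06,0,-0.06,0,-0.01],[0.06,0,-0.06,0,0],[0.06,-0.002,-0.06,0,0],[0.06,-0.002,-0.06,0,0],[0.06,0,-0.06,0,0],[0.06,0,-0.055,0,0],[0.06,0,-0.039,0,0]]'
python3 - <<'E'
from h import *
import pickle
t=pickle.load(open("top0.pkl","rb"));s=pickle.load(open("side0.pkl","rb"))
A=atz(s,370.25,307.5,.0125);B=atz(s,390.2,331.2,.0125);d=A-B
print(A,B,(A+B)/2,np.linalg.norm(d),np.arctan2(-d[0],d[1]))
print(tri(t,(431.4,224.3),s,(370.25,307.5)),tri(t,(460.4,225.8),s,(390.2,331.2)))
for n in("top","side"): pickle.dump(grab(n),open(n+"5.pkl","wb"))
t=pickle.load(open("top5.pkl","rb"));s=pickle.load(open("side5.pkl","rb"))
f=lambda c,x,y,w,h,W,H:cv2.resize(c["img"][y:y+h,x:x+w,::-1],(W,H),interpolation=cv2.INTER_CUBIC)
a=np.hstack([f(s,260,175,60,60,400,400),f(t,265,200,70,35,400,200) if 0 else cv2.resize(t["img"][195:235,265:345,::-1],(400,400) if 0 else (400,200)).repeat(2,axis=0)])
b=np.hstack([f(t,208,165,40,20,400,200),f(s,262,132,40,20,400,200)])
cv2.imwrite("pics/c5.png",np.vstack([a,b]))
E
```

```text
t: 15.12
tcp_pos: [0.4483, 0.1414, 0.12]
tool_rot: [3.141, -0.0, 1.561]
contact_force: [-0.0, 0.0, 0.6]
gripper_width: 0.0342
grasp_force: 0.0
t: 16.12
tcp_pos: [0.4439, -0.2951, 0.1186]
tool_rot: [3.141, 0.0, 1.539]
contact_force: [0.2, 0.4, -1.1]
gripper_width: 0.0603
grasp_force: 0.0
[ 0.44566493 -0.2551196   0.0125    ] [ 0.44724453 -0.32967483  0.0125    ] [ 0.44645473 -0.29239721  0.0125    ] 0.07457195527930743 0.02118376071578669
(array([ 0.44711505, -0.25204883,  0.00535962]), np.float64(0.002734289677445063)) (array([ 0.44304863, -0.33238688,  0.02312482]), np.float64(0.0004389717712796083))
```

View pics/c5.png

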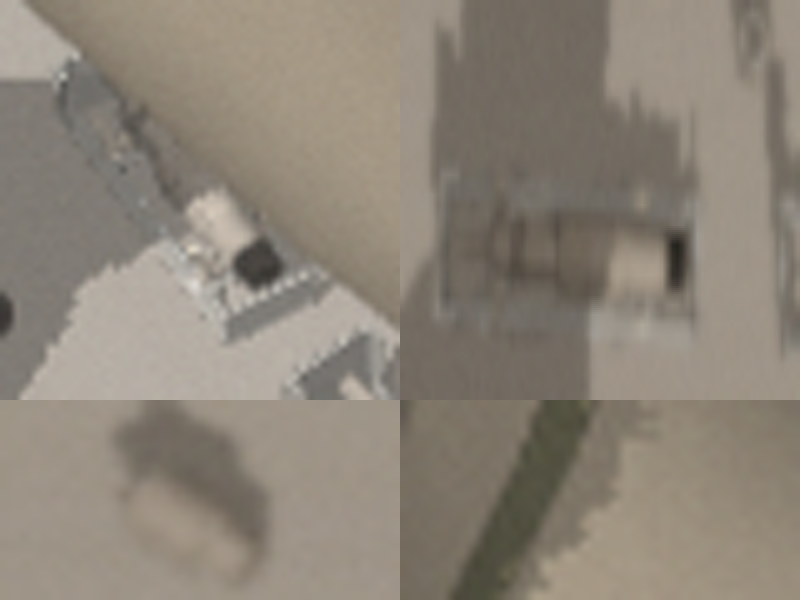

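The short injector is seated between guard and stop on both saddles. Next I'll pick the large nozzle and read raw pixels around the small one for its tip direction.

```bash
python3 -m creep '[[0.06,0.001,0.003,-0.04,0.03],[0.06,0,0,-0.04,0],[0.06,0,0,-0.025,0],[0.06,0,0,-0.007,0],[0.06,0,0,-0.003,0],[0.06,0,0,0,0]]' 30
python3 -m creep '[[0.01,0,0,0,0],[0.01,0,0,0,0],[0.01,0,0,0,0],[0.01,0,0,0,0],[0.01,0,0,0,0],[0.01,0,0,0,0],[0.01,0,0,0,0]]' 30
python3 - <<'E'
from h import *
import pickle
a=np.mean([grab("top")["img"].astype(float).mean(2) for _ in range(8)],0)
np.save("avg.npy",a)
print(a[166:186,216:238].astype(int))
s=pickle.load(open("side3.pkl","rb"))["img"].astype(float).mean(2)
print(s[134:158,276:298].astype(int))
E
```

```text
t: 16.98
tcp_pos: [0.4456, -0.2897, 0.0045]
tool_rot: [3.141, 0.001, 1.571]
contact_force: [0.2, 0.2, 0.4]
gripper_width: 0.0601
grasp_force: 0.0
t: 17.85
tcp_pos: [0.445, -0.2895, 0.0038]
tool_rot: [-3.141, -0.0, 1.571]
contact_force: [-3.0, 1.2, 3.7]
gripper_width: 0.0183
grasp_force: 29.5
[[147 148 148 146 142 135 117 107 108 109 120 135 141 145 147 148 148 148
  148 148 148 148]
 [148 148 147 138 124 116 109 107 107 106 109 116 121 135 141 145 147 148
  148 148 149 148]
 [147 148 142 125 110 106 106 106 106 106 105 106 110 114 121 136 146 147
  148 147 148 148]
 [147 147 142 126 110 106 105 105 106 105 107 105 106 106 109 122 140 147
  147 148 148 148]
 [147 146 144 135 119 108 105 105 104 104 105 105 106 105 106 117 138 146
  147 147 147 148]
 [147 147 145 138 126 111 106 108 106 101 102 104 105 106 105 114 134 143
  147 147 147 147]
 [147 147 146 146 132 114 114 119 112 102  97  99 102 105 105 108 119 135
  143 146 147 147]
 [147 146 145 143 134 126 134 133 123 113 105  99 100 101 102 104 108 119
  136 144 146 146]
 [147 147 145 139 126 132 142 140 136 128 119 111 103  99  99 1
[... 2586 characters left out ...]
4 117 119 130 135 166 166 163
  166 163 164 164]
 [167 166 166 165 167 167 166 166 165 156 139 132 134 166 167 164 165 163
  162 163 163 165]
 [166 168 167 167 163 165 166 166 167 168 164 164 162 164 167 167 166 167
  165 166 164 164]
 [165 165 166 166 166 168 166 166 167 167 165 164 165 164 164 166 165 167
  165 165 166 164]
 [164 164 165 165 166 166 167 165 167 170 164 166 164 164 162 164 166 165
  163 164 165 163]
 [166 164 165 166 167 166 167 170 167 166 166 164 166 166 166 163 165 165
  166 166 165 165]
 [165 165 166 166 166 167 167 167 165 165 165 167 168 165 164 164 161 166
  164 167 167 167]
 [166 163 164 165 166 164 166 166 167 168 166 167 165 167 164 165 163 163
  166 162 165 167]]
```

```bash
python3 -m creep '[[0.01,0,0,0.02,0],[0.01,0,0,0.04,0],[0.01,0,0,0.04,0],[0.01,0.03,-0.002,0,-0.03],[0.01,0.05,-0.004,0,-0.03],[0.01,0.04,-0.004,0,-0.03],[0.01,0.0185,-0.0015,0,-0.03],[0.01,0,0,0,0]]'
python3 -m creep '[[0.01,0,0,-0.03,0],[0.01,0,0,0,0]]'
```

```text
t: 19.25
tcp_pos: [0.5846, -0.3008, 0.1028]
tool_rot: [3.141, -0.0, 1.452]
contact_force: [0.2, 0.2, -1.6]
gripper_width: 0.0183
grasp_force: 29.5
t: 19.5
tcp_pos: [0.5821, -0.3004, 0.0718]
tool_rot: [-3.138, -0.002, 1.451]
contact_force: [0.1, 0.2, -0.6]
gripper_width: 0.0188
grasp_force: 29.5
```

```bash
python3 -m creep '[[0.01,0,0,-0.025,0],[0.01,0,0,-0.012,0],[0.01,0,0,-0.006,0],[0.01,0,0,0,0],[0.01,0,0,0,0]]'
python3 -m creep '[[0.01,0,0,-0.004,0],[0.01,0,0,-0.003,0],[0.01,0,0,-0.002,0],[0.01,0,0,0,0]]'
```

```text
t: 20.12
tcp_pos: [0.584, -0.3013, 0.0316]
tool_rot: [3.14, 0.001, 1.451]
contact_force: [-0.1, 1.5, -1.4]
gripper_width: 0.0185
grasp_force: 29.5
t: 20.62
tcp_pos: [0.5837, -0.3011, 0.0215]
tool_rot: [-3.141, -0.0, 1.451]
contact_force: [0.2, 0.4, -0.8]
gripper_width: 0.0186
grasp_force: 29.5
```

```bash
python3 -m creep '[[0.01,0,0,-0.003,0],[0.01,0,0,-0.0015,0],[0.01,0,0,0,0]]'
python3 -m creep '[[0.01,0,0,-0.001,0],[0.01,0,0,0,0]]'
```

```text
t: 21.0
tcp_pos: [0.5837, -0.3011, 0.0171]
tool_rot: [-3.141, -0.0, 1.451]
contact_force: [0.6, -0.0, -1.2]
gripper_width: 0.0183
grasp_force: 29.5
t: 21.25
tcp_pos: [0.5836, -0.3011, 0.0163]
tool_rot: [-3.141, 0.0, 1.451]
contact_force: [-1.2, 0.5, 0.3]
gripper_width: 0.0185
grasp_force: 29.5
```

```bash
python3 -m creep '[[0.01,0,0,-0.001,0],[0.01,0,0,0,0],[0.03,0,0,0,0],[0.034,0,0,0,0],[0.034,0,0,0.03,0],[0.034,0,0,0.04,0],[0.034,0,0,0.04,0]]'
python3 - <<'E'
from h import *
import pickle
t=pickle.load(open("top0.pkl","rb"));s=pickle.load(open("side0.pkl","rb"))
A,B=atz(t,219.7,173.5,.0125),atz(t,232.3,181,.0125);d=A-B
print(A,B,(A+B)/2,np.linalg.norm(d),np.arctan2(-d[0],d[1]))
A,B=atz(s,285.0,138.0,.02),atz(s,285.3,149,.0125);print('side',A,B)
print('lens',tri(t,(254.4,126.4),s,(340,136)), tri(t,(242,115),s,(333,128)))
print([tri(t,p,s,q) for p,q in (((200,140),(291,118)),((222,147),(306,134)))])
c=np.vstack([np.hstack([cv2.resize(t["img"][105:190,195:280,::-1],(400,400)),cv2.resize(s["img"][105:190,270:355,::-1],(400,400))])])
cv2.imwrite("pics/lens.png",c)
E
```

```text
t: 22.12
tcp_pos: [0.5837, -0.301, 0.1262]
tool_rot: [-3.141, -0.0, 1.451]
contact_force: [0.4, -0.7, -0.4]
gripper_width: 0.0336
grasp_force: 0.0
[0.58345941 0.38430476 0.0125    ] [0.56161936 0.34546544 0.0125    ] [0.57253938 0.3648851  0.0125    ] 0.04455872937533638 -0.5122513075117459
side [0.58469756 0.38218648 0.02      ] [0.56198567 0.34324324 0.0125    ]
lens (array([0.72883809, 0.27897931, 0.03210448]), np.float64(0.010169129864959714)) (array([0.75135168, 0.32560498, 0.02506563]), np.float64(0.019343148916756755))
[(array([0.66855171, 0.45219201, 0.02106725]), np.float64(0.030458909796930268)), (array([ 0.66780217,  0.38434679, -0.00538035]), np.float64(0.0008042832268462047))]
```

View pics/lens.png

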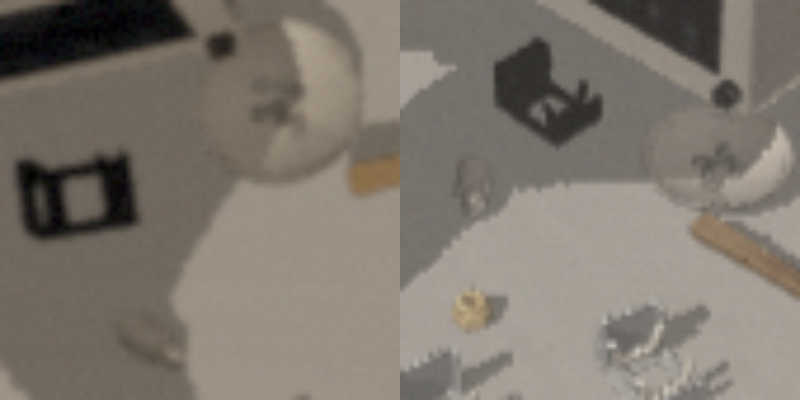

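The dish right of the small nozzle is only about 30 mm high, so it is clear of the gripper body. Now I'll move over the small nozzle.

```bash
python3 -m creep '[[0.05,0,0.05,0,-0.03],[0.06,-0.001,0.06,0,-0.03],[0.06,-0.001,0.06,0,-0.04],[0.06,-0.001,0.06,0,-0.04],[0.06,-0.001,0.06,0,-0.04],[0.06,-0.001,0.06,0,-0.04],[0.06,-0.001,0.06,0,-0.04],[0.06,-0.001,0.06,0,-0.04]]'
python3 -m creep '[[0.06,-0.001,0.06,0,-0.03],[0.06,-0.001,0.06,0,-0.03],[0.06,-0.001,0.05,0,-0.03],[0.06,-0.001,0.025,0,-0.002],[0.06,0,0,0,0],[0.06,0,0,0,0]]'
```

```text
t: 23.12
tcp_pos: [0.5766, 0.1709, 0.1253]
tool_rot: [3.141, -0.0, 1.149]
contact_force: [0.4, 0.2, -0.3]
gripper_width: 0.0597
grasp_force: 0.0
t: 23.88
tcp_pos: [0.5729, 0.3631, 0.1251]
tool_rot: [-3.142, 0.0, 1.058]
contact_force: [-0.5, -0.4, -0.4]
gripper_width: 0.0598
grasp_force: 0.0
```

```bash
python3 -m creep '[[0.06,0,0.001,-0.04,0],[0.06,0,0,-0.04,0],[0.06,0,0,-0.025,0],[0.06,0,0,-0.012,0],[0.06,0,0,-0.004,0],[0.06,0,0,0,0]]' 30
python3 -m creep '[[0.01,0,0,0,0],[0.01,0,0,0,0],[0.01,0,0,0,0],[0.01,0,0,0,0],[0.01,0,0,0,0],[0.01,0,0,0,0],[0.01,0,0,0,0]]' 30
python3 -m creep '[[0.01,0,0,0.02,0],[0.01,0,0,0.05,0],[0.01,-0.02,-0.03,0.05,0],[0.01,-0.02,-0.03,0.05,0],[0.01,-0.02,-0.03,0.05,0],[0.01,-0.02,-0.03,0.05,0],[0.01,-0.02,-0.03,0.05,0],[0.01,0,0,0,0]]' 30
```

```text
t: 24.62
tcp_pos: [0.5732, 0.3648, 0.0051]
tool_rot: [3.141, -0.001, 1.058]
contact_force: [0.1, 0.5, 0.1]
gripper_width: 0.0599
grasp_force: 0.0
t: 25.5
tcp_pos: [0.5728, 0.365, 0.0043]
tool_rot: [3.142, -0.0, 1.059]
contact_force: [0.3, 0.5, 0.4]
gripper_width: 0.0186
grasp_force: 29.6
t: 26.5
tcp_pos: [0.4726, 0.2139, 0.3283]
tool_rot: [3.136, -0.005, 1.057]
contact_force: [1.0, 0.8, -1.7]
gripper_width: 0.0193
grasp_force: 29.6
```

```bash
python3 - <<'E'
from h import *
import pickle
cs=[grab("side") for _ in range(4)];c=cs[0];pickle.dump(c,open("side6.pkl","wb"))
a=np.mean([x["img"].astype(float).mean(2) for x in cs],0)
p=np.array([.4726,.2139,.337])
for d in(-25,-10,0,10,25):print(d,proj(c,p+np.array([.49,.87,0])*d/1000).round(1))
u,v=proj(c,p+np.array([.49,.87,0])*-.020).round().astype(int)
np.set_printoptions(linewidth=200)
print(u-15,v-14);print(a[v-14:v+14,u-15:u+16].astype(int))
E
```

```text
-25 [273.2 103.6]
-10 [273.1  99.9]
0 [273.1  97.4]
10 [273.   94.9]
25 [273.   91.3]
258 88
[[118 114 113  72  52  51  49  51  49  50  50 120 125 123 125 124 122 123 124  54  48  50  51  48  51  48 124 125 124 105 124]
 [111 109 108 112  60  51  52  51  51  49  49 120 124 124 124 124 124 123 124  54  48  49  50  51  51  51 125 123 124 124 124]
 [113 104 121 122  62  51  51  49  50  50  49 120 123 110 120 120 121 126 116  53  49  48  48  51  49  50 123 124 123 122 124]
 [121 121 121 121  60  52  52  50  51  51  50 102 110 106 103  96  96 108 112  60  48  47  52  49  51  47 123 125 125 123 124]
 [123 123 121 120  74  54  51  48  50  51  50  85  93 101 107 111 111 112 117  87  52  49  48  50  49  49 123 125 125 123 124]
 [122 123 121 120 122  62  51  52  50  50  51  52  92 102 106 110 113 112 111  73  49  49  48  51  51  48 125 124 122 123 123]
 [124 122 122 122 124  60  52  52  49  49  50  49  93 102 108 112 112 114 111  73  48  49  49  49  48  48 121 122 123 123 124]
 [120 120 119 121 124  62  50  52  50  51  50  50  93 102 109 111 111 112 112  74  52  49  48  50  50  50 121 122 123 
[... 1849 characters left out ...]
157 156 157 157 158 157 158 159 159 157 158 158 156 159 158 160]
 [160 158 158 158 158 159 159 159 158 158 158 156 157 157 156 155 157 155 155 157 158 158 157 159 158 158 158 158 157 159 159]
 [159 159 159 157 158 158 160 159 158 158 156 156 154 155 155 155 156 156 156 157 159 160 156 159 159 159 160 157 157 157 158]
 [160 160 159 157 159 158 158 159 159 158 158 156 157 156 155 156 158 158 158 158 157 159 159 157 158 159 160 158 158 158 158]
 [160 160 159 160 157 159 158 157 159 160 158 157 158 157 156 157 158 158 157 158 157 158 158 159 158 159 159 158 156 157 157]
 [156 161 157 159 158 158 157 157 157 159 159 159 157 157 158 157 157 158 157 159 159 158 158 158 159 158 158 160 160 158 157]]
```

The near end shows a ~15 mm disc right behind the 25 mm flange, which isn't conclusive. I'll turn the part half round to see its other end the same way.

```bash
python3 -m creep '[[0.01,0,0,0,0.185],[0.01,0,0,0,0.185],[0.01,0,0,0,0.185],[0.01,0,0,0,0.185],[0.01,0,0,0,0.185],[0.01,0,0,0,0.185],[0.01,0,0,0,0.185],[0.01,0,0,0,0.185]]' | grep -E 'tcp|rot'
python3 -m creep '[[0.01,0,0,0,0.185],[0.01,0,0,0,0.185],[0.01,0,0,0,0.185],[0.01,0,0,0,0.185],[0.01,0,0,0,0.185],[0.01,0,0,0,0.185],[0.01,0,0,0,0.185],[0.01,0,0,0,0.185]]' | grep -E 'tcp|rot'
python3 -m creep '[[0.01,0,0,0,0.18],[0.01,0,0,0,0]]' | grep -E 'tcp|rot'
python3 - <<'E'
from h import *
import pickle
cs=[grab("side") for _ in range(4)];c=cs[0]
a=np.mean([x["img"].astype(float) for x in cs],0);c["img"]=a.astype(np.uint8);pickle.dump(c,open("side7.pkl","wb"))
a=a.mean(2)
np.set_printoptions(linewidth=200)
print(a[88:114,260:287].astype(int))
E
```

```text
tcp_pos: [0.4728, 0.2155, 0.3224]
tool_rot: [-3.139, -0.002, 2.546]
tcp_pos: [0.4728, 0.2155, 0.3224]
tool_rot: [3.139, -0.003, -2.257]
tcp_pos: [0.4728, 0.2153, 0.3227]
tool_rot: [3.139, -0.002, -2.085]
[[112  58  52  51  50  51  51  51  51 121 124 123 125 123 123 123 125  54  49  48  48  50  49  49 124 124 124]
 [109 109  60  50  51  49  50  48  50 120 124 123 124 124 123 122 125  52  49  48  48  50  49  50 125 124 124]
 [122 122  63  52  49  51  49  50  50 121 123 125 125 112 110 123 125  54  50  48  48  49  49  51 125 124 124]
 [123 122  62  51  50  53  48  50  50 118 123 109 105 110 113 112  74  47  48  50  49  49  49  47 124 124 125]
 [121 120  59  50  51  49  50  49  48  84 123  93 100 109 112 107 108 125  55  50  48  49  49  50 124 125 125]
 [121 120 121  60  51  50  48  49  47  50 120 101 108 112 114 114 111  66  50  48  50  50  51  48 124 125 123]
 [121 121 123  62  52  51  49  49  49  50  89 101 106 112 113 112 111  73  49  50  52  49  50  49 122 121 123]
 [119 120 125  61  52  52  50  51  50  51  93 101 107 112 114 114 112  75  51  49  47  50  50  47 122 122 123]
 [121 12
[... 1290 characters left out ...]
 157 156 158 157 159 159 160 158]
 [159 159 158 159 159 157 157 156 157 158 158 158 157 157 157 157 158 159 158 159 158 156 157 158 157 158 158]
 [158 159 159 158 157 158 158 157 155 157 159 157 158 158 156 158 158 158 158 158 159 157 158 158 157 157 158]
 [158 157 159 160 159 158 159 158 157 156 158 157 159 156 156 156 158 159 157 156 157 159 158 158 157 157 158]
 [158 157 157 159 160 158 158 157 158 155 156 157 157 157 157 156 154 156 158 157 157 158 159 157 158 158 158]
 [159 158 159 159 160 159 158 158 156 155 155 155 155 156 156 156 155 157 157 159 157 159 159 159 160 157 157]
 [159 158 159 158 158 159 158 157 157 157 156 155 155 156 159 158 157 157 158 158 159 158 159 160 159 158 158]]
```

This end shows a wide 25 mm shoulder with a ~6 mm stub in its centre, at about columns 272–274, rows 102–106. That is the tip, and the other end is the 15 mm collar, so the tip pointed to +y/+x on the bench. I'll turn back and go to the small cradle.

```bash
python3 -m creep '[[0.01,0.0135,-0.0085,0,-0.18],[0.01,0.0135,-0.0085,0,-0.18],[0.01,0.0135,-0.0085,0,-0.18],[0.01,0.0135,-0.0085,0,-0.18],[0.01,0.0135,-0.0085,0,-0.18],[0.01,0.0135,-0.0085,0,-0.18],[0.01,0.0135,-0.0085,0,-0.18],[0.01,0.0135,-0.0078,0,-0.18]]'| grep -E 'tcp|rot'
python3 -m creep '[[0.01,0,0,-0.03,-0.178],[0.01,0,0,-0.03,-0.178],[0.01,0,0,-0.03,-0.178],[0.01,0,0,-0.03,-0.178],[0.01,0,0,-0.03,-0.178],[0.01,0,0,-0.03,-0.178],[0.01,0,0,-0.03,-0.175],[0.01,0,0,0,0]]'
```

```text
tcp_pos: [0.5812, 0.1473, 0.324]
tool_rot: [-3.141, -0.0, 2.751]
t: 31.15
tcp_pos: [0.5798, 0.1475, 0.1124]
tool_rot: [-3.137, 0.001, 1.516]
contact_force: [-0.9, -0.7, -1.3]
gripper_width: 0.0191
grasp_force: 29.6
```

```bash
python3 -m creep '[[0.01,0.0005,0.001,-0.03,0],[0.01,0,0,-0.03,0],[0.01,0,0,-0.012,0],[0.01,0,0,-0.006,0],[0.01,0,0,0,0],[0.01,0,0,0,0]]'
python3 -m creep '[[0.01,0,0,-0.005,0],[0.01,0,0,-0.004,0],[0.01,0,0,-0.002,0],[0.01,0,0,0,0]]'
```

```text
t: 31.9
tcp_pos: [0.5817, 0.1486, 0.0372]
tool_rot: [3.14, -0.0, 1.516]
contact_force: [0.3, -0.6, -0.7]
gripper_width: 0.0185
grasp_force: 29.6
t: 32.4
tcp_pos: [0.5812, 0.1486, 0.025]
tool_rot: [-3.141, 0.0, 1.516]
contact_force: [-0.2, -0.2, -0.4]
gripper_width: 0.0188
grasp_force: 29.6
```

```bash
python3 -m creep '[[0.01,0,0,-0.004,0],[0.01,0,0,-0.002,0],[0.01,0,0,-0.001,0],[0.01,0,0,0,0]]'
python3 -m creep '[[0.01,0,0,-0.001,0],[0.01,0,0,-0.0005,0],[0.01,0,0,0,0]]'
```

```text
t: 32.9
tcp_pos: [0.5805, 0.1487, 0.0184]
tool_rot: [-3.14, 0.0, 1.516]
contact_force: [-4.7, 0.1, 4.3]
gripper_width: 0.0191
grasp_force: 29.6
t: 33.28
tcp_pos: [0.5803, 0.1488, 0.0174]
tool_rot: [-3.14, 0.0, 1.516]
contact_force: [-6.7, 0.0, 9.7]
gripper_width: 0.0187
grasp_force: 29.6
```

```bash
python3 -m creep '[[0.01,-0.0015,0,0,0],[0.01,0,0,-0.0005,0],[0.01,0,0,0,0]]'
python3 -m creep '[[0.024,0,0,0,0],[0.034,0,0,0,0],[0.034,0,0,0,0],[0.034,0,0,0.02,0],[0.034,0,0,0.04,0],[0.034,0,0,0.04,0],[0.034,0,0,0.04,0]]'
python3 -m creep '[[0.034,-0.04,0.04,0.04,0],[0.034,-0.04,0.04,0.04,0],[0.034,-0.04,0.04,0.04,0],[0.034,-0.04,0.04,0.02,0],[0.034,-0.04,0.04,0,0],[0.034,-0.03,0.04,0,0],[0.034,0,0.04,0,0],[0.034,0,0.04,0,0]]'
python3 - <<'E'
from h import *
t=grab("top");s=grab("side")
f=lambda c,x,y,w,h,W,H:cv2.resize(c["img"][y:y+h,x:x+w,::-1],(W,H),interpolation=cv2.INTER_CUBIC)
a=np.hstack([f(t,275,160,45,30,450,300),f(s,302,160,45,38,350,300)])
b=np.hstack([f(t,425,160,50,34,440,300),f(s,395,262,40,33,360,300)])
cv2.imwrite("pics/fin.png",np.vstack([a,b]))
E
```

```text
t: 33.65
tcp_pos: [0.5796, 0.1487, 0.0163]
tool_rot: [-3.141, -0.0, 1.516]
contact_force: [-2.9, 0.4, 4.6]
gripper_width: 0.0189
grasp_force: 29.6
t: 34.52
tcp_pos: [0.5797, 0.1486, 0.1575]
tool_rot: [3.141, -0.0, 1.516]
contact_force: [0.8, -0.4, -0.6]
gripper_width: 0.0341
grasp_force: 0.0
t: 35.52
tcp_pos: [0.361, 0.4582, 0.2848]
tool_rot: [3.141, -0.0, 1.516]
contact_force: [0.3, -0.2, 0.6]
gripper_width: 0.0337
grasp_force: 0.0
```

View pics/fin.png

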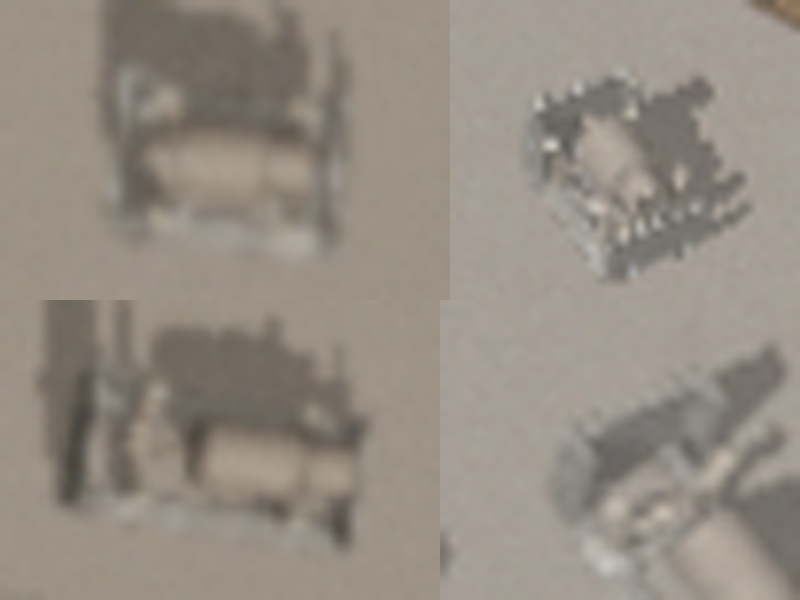

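The final view shows the small nozzle between guard and stop, tip towards the guard, with its collar at about (300,168) on the stop side. The large nozzle lies in both saddles inside its stop at about (355,470). It came down to its seated height with almost no contact force, so it isn't riding on the stop. Handing in.

```bash
python3 -c "
from bench import ctrl
print(ctrl.sign_off())"
```

```text
the job is handed in; nothing more can be done
None
```

All four parts are laid in their cradles with their tips towards the guards, and the job is handed in at about 36 s of the 102 s; on the way, the short injector once touched its cradle at about 29 N when a move fell short, so I lifted and reseated it.

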